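# Load the drying hotplate and set its thermostat

### The job

Lift the rack of brass ferrules up and off the two-armed blue stand and set it down gently on the hotplate, upright, in the middle of the heating plate and with its crossbar parallel to the front edge of the hotplate. Only when it stands there, turn the thermostat dial clockwise until its white pointer line is at the red set-mark on the scale. Leave all the other things on the bench where they are.

Things in the scene. Friction and masses are not known exactly. Their poses are not given: they have to be found in the camera images.
- hotplate: Grey bench hotplate, fixed, 290 (x) by 190 (y) mm. Origin: centre of its underside on the bench; its front is its -x side. Its front deck, with the dial, is 55 mm high. At the back it carries a dark square heating plate 150 x 150 mm, 10 mm thick, whose top is 85 mm above the bench, centred 55 mm behind (+x of) the origin.
- plate_mid (a point): Centre of the top face of the heating plate; axes as the hotplate's.
- dial (a joint): Angle of the thermostat dial, rad, 0 to 4.71, growing clockwise seen from above (axis vertical). At 0 the pointer points 135 deg counter-clockwise from the hotplate's +x axis, so its direction in the hotplate's frame is 2.356 minus this value. Turns stiffly and stays where left.
- dial_grip (a point): Point on the dial's vertical axis (hotplate x = -92 mm), 91 mm above the bench, where to grip. Black dial: 54 mm round skirt, its top 68 mm above the bench, and on it a straight bar grip 52 mm long, 14 mm wide, 30 mm tall (top 98 mm above the bench). x axis: along the bar, towards the end with the white pointer line.
- pointer (a point): Point on the pointer's line, 30 mm from the dial's axis, 59 mm above the bench; turns with the dial.
- setmark: Red set-mark (a flat rider 4 mm high) on the white scale round the dial. Origin on the dial's axis; its x axis points from there to the mark.
- mark (a point): Point of the set-mark 30 mm from the dial's axis, 59 mm above the bench; the pointer's point meets it when the dial is set.
- rack: Hanging ferrule rack, one rigid piece, about 0.35 kg: aluminium tray 80 (x) by 110 (y) by 6 mm with six brass ferrules 18 mm tall fixed on it, a central 12 mm stem, a crossbar 8 mm thick, 108 mm long along y, its axis 130 mm above the tray's underside, and above that a wooden grip. Origin: centre of the tray's underside.
- rack_grip (a point): Centre of the rack's wooden grip: 18 (x) by 36 (y) by 46 mm tall, 161 mm above the tray's underside; the grip reaches from 136 to 182 mm above the underside. Close the fingers along the rack's x.
- stand: Fixed hanger stand. Origin: on the bench under the hanging point. Blue foot 190 x 150 x 10 mm centred at x = +15 mm. Two 8 mm arms at y = +-33 mm run from posts at x = +82 mm to a V at x = 0 (crossbar axis 208 mm up) and turn up to tips at x = -23 mm, 231 mm up, its highest point. The rack must rise 30 to 90 mm, then go forward (stand's -x) 70 mm for its tray to clear the arms.
- oil_bottle: Bystander: blue bottle with yellow cap, 42 mm thick, 140 mm tall, beside the hotplate. Origin: centre of its underside.
- tin: Bystander: red tin, 52 mm thick, 75 mm tall, in front of the stand. Origin: centre of its underside.
- beaker: Bystander: green glass beaker, 48 mm wide, 70 mm tall, beside the stand. Origin: centre of its underside.
- ferrule: Bystander: loose brass ferrule, 22 mm wide, 18 mm tall, on the corner of the hotplate's front deck. Origin: centre of its underside.
- jar: Bystander: clear jar with yellow lid, 100 mm wide, 130 mm tall, at the right. Origin: centre of its underside.

How it is judged:
On the way, in this order (a step that is already met when the one before it is completed fails the run):
1. the rack stands on the middle of the heating plate, square and let go (horizontal distance between rack and plate_mid below 0.018 m and z of rack in the frame of plate_mid below 0.005 m and angle between rack's own z axis and vertical below 0.05 rad and angle between the y axis of rack and the y axis of hotplate, either way round below 0.2 rad and contact force between the fingers and rack below 0.05 N), for 0.2 s.
2. the dial's pointer is at the red set-mark (distance between pointer and mark below 0.0042 m), for 0.2 s.
At the end, for the whole second after the job is handed in: The rack stands upright (within 3 deg) and at rest on the heating plate, its centre within 18 mm of the plate's, its crossbar parallel to the front edge within 11 deg, let go; and the dial's pointer is within about 8 deg (4.2 mm at 30 mm radius) of the red set-mark and at rest (all of step 1 and distance between pointer and mark below 0.0042 m and linear speed of rack below 0.01 m/s and velocity of joint dial between -0.05 and 0.05 rad/s); the robot touches nothing.
It fails at once if the dial turned up (past 1.25 rad) before the rack is on the heating plate (value of joint dial above 1.25 rad and (horizontal distance between rack and plate_mid above 0.06 m or z of rack in the frame of plate_mid above 0.02 m)).
It fails at once if the rack tipped by more than 30 deg (angle between rack's own z axis and vertical above 0.52 rad).
It fails at once if the rack dropped or slammed onto the heating plate (over 0.3 m/s within 12 mm of it, or pressed with over 90 N) (contact force between rack and hotplate above 90 N or (horizontal distance between rack and plate_mid below 0.08 m and z of rack in the frame of plate_mid below 0.012 m and linear speed of rack above 0.3 m/s)).
It fails at once if a bystander moved by more than 25 mm (distance of any of oil_bottle, tin, beaker, ferrule, jar from where it was at the start of the episode above 0.025 m).
It also fails if it takes over 72 s, if anything falls off the work surface, if the arm or the gripper's body presses on something with over 40 N, if the wrist force passes 120 N, or if a joint passes its speed limit or range.

### The arm

A 6-joint arm with a two-finger parallel gripper is mounted at the origin on the work surface. World frame = base frame: x ahead of the robot, y to its left, z up, the work surface at z = 0. Lengths are in m, angles in rad, forces in N, time in s.
With the tool pointing down it reaches from about 0.35 to 0.975 m from the base axis. Payload 4.9 kg.
Tool frame: the origin (TCP) lies midway between the tips of the shut fingers; the grasp point (between the pads) lies ctrl.grip_point_offset behind it (ctrl.grip_point_offset is the distance from the TCP to the grasp point, in m); x points along the fingers, y is the direction in which the jaws open and shut, and the axes are right-handed (so a half turn about x gives the same grasp; the last joint's range is limited). The gripper opens to 85 mm and grips with 20 to 120 N. Pads are 22 mm wide; open, the fingers measure 114 mm over their backs; the gripper's body (76 mm by 85 mm) begins 54 mm behind the grasp point. The pads swing forward as they close: fully open they stand 13 mm farther back than shut.
Start: joints at [-1.342, 0.053, 1.613, -0, 1.476, -0.119], TCP at [0.213, -0.588, 0.231] pointing down, gripper open.
Joint ranges: [-3.01, 3.01], [-1.01, 2.22], [0.06, 2.58], [-1.02, 4.17], [0.09, 2.62], [-3.14, 3.14]. Speed limits (rad/s): [2.57, 2.57, 3.14, 3.14, 3.14, 3.14].

### API

Orientations are given as a rotation vector (axis times angle).
In Python, from station import ctrl gives the robot as it stands. The module is installed in compiled form; this text tells all that it offers.
- The arm moves only by the tool drive_tool, never from a script. Its argument "commands" is text: rows parted by semicolons, each of 5 numbers parted by spaces: the closure, from -1 (fully open) to 1 (shut), so that 0 is half open, then the shift along the tool's x, y, z in units of 40 mm (1.0 is 40 mm), then the turn about the tool's x in units of 5 degrees (1.0 is 5 degrees). A call has 1 to 8 rows; each row is the pose to reach, as a shift and turn from the pose commanded when the call began, along the tool's axes at that moment; what a row does not reach only later rows make up. A row lasts 1/12 s, in which the tool goes at most 41.7 mm and 7.16 degrees, less where a joint would pass 70% of its speed; a pose out of reach is approached as far as the arm can. A call with a gripper value outside its range is refused whole. The fingers move at their own pace and stop on an object; "newtons" is the grip in N (left out, the last holds). Time passes only in rows, so rows that repeat a pose let the fingers close. It gives the time, the measured TCP pose, the force and the opening at its end, in the units of the state.
- ctrl.get_obs(): the state, without advancing time (a new reading comes with each control period).
- ctrl.get_image(name): name is "side" or "top"; returns (picture, depth): 480x640x3 uint8, blue, green, red; 480x640 float32, m along the optical axis (not along the pixel's ray), 0 where there is no reading.
- ctrl.camera_info(name): a dict with "K" (3x3 intrinsics, pixels), "T" (4x4, takes a point from camera to world coordinates). Camera axes: x right, y down, z forward; pixel columns grow to the right and rows downward; lengths in m; the calibration is good to about 2 mm. A picture is of the moment at which its call begins. camera_info takes no time and is no camera call.
- ctrl.finish_job(): hands the job in, once; it reports no verdict.
The state is a dict: "t": time; "q": joint angles; "dq": joint speeds; "effort": joint torques, N m; "tool_pos": TCP position; "tool_rot": TCP orientation; "contact_force": force on the tool from outside, world axes, zero at the start; "wrist_torque": the same for the moment, N m; "opening": finger opening in m.
Only numpy, scipy, OpenCV 4.12 (cv2) and the standard library are available. Lean on these libraries where they do the work, as an engineer would, in place of code of your own. Each camera call takes 0.05 s, during which the arm holds its last target.

## Working session

There is one attempt and no reset: what is moved stays moved. The work goes in short steps, Python scripts to look and compute and a tool call to move; the robot and the scene stay as the last step left them, time stands still between calls to the robot, and variables do not carry over. Pictures are saved under pics/ and viewed, and the job is handed in when it is done.

Besides the shell and the picture viewer there is one more tool, called after "Request:" by a JSON object that holds its "api" and its "payload". drive_tool: Moves the arm, as the interface text tells. Its arguments: {"type":"object","properties":{"commands":{"type":"string"},"newtons":{"type":"number"}},"required":["commands"]}

```bash
mkdir -p pics; python3 - <<'E'
from station import ctrl
import cv2,numpy as np
o=ctrl.get_obs()
for k in o: print(k,np.round(o[k],4))
print(ctrl.grip_point_offset)
for n in("side","top"):
    im,d=ctrl.get_image(n); cv2.imwrite(f"pics/{n}0.png",im); np.save(f"{n}0.npy",d)
    c=ctrl.camera_info(n);print(n,np.round(c["K"],2).tolist(),np.round(c["T"],4).tolist())
E
```

```text
t 0.0
q [-1.342   0.0534  1.6143 -0.      1.476  -0.119 ]
dq [ 0.0002  0.0009 -0.0005  0.0002  0.0011 -0.001 ]
effort [ 4.00000e-04 -3.93678e+01 -3.70178e+01 -2.00000e-04  7.00000e-03
  0.00000e+00]
tool_pos [ 0.2129 -0.587   0.23  ]
tool_rot [ 2.0331  0.3594 -2.0333]
contact_force [ 0.3314  0.1898 -0.4525]
wrist_torque [-0.0365 -0.0071 -0.0066]
opening 0.0852
0.0187
side [[458.6, 0.0, 314.01], [0.0, 458.6, 239.41], [0.0, 0.0, 1.0]] [[0.9867, -0.1006, 0.128, 0.401], [-0.1618, -0.5172, 0.8404, -0.8075], [-0.0183, -0.8499, -0.5266, 0.647], [0.0, 0.0, 0.0, 1.0]]
top [[608.68, 0.0, 322.11], [0.0, 608.68, 237.03], [0.0, 0.0, 1.0]] [[-0.0312, -0.9948, 0.0969, 0.4098], [-0.9994, 0.0294, -0.0201, -0.0449], [0.0171, -0.0974, -0.9951, 1.5769], [0.0, 0.0, 0.0, 1.0]]
```

View pics/side0.png

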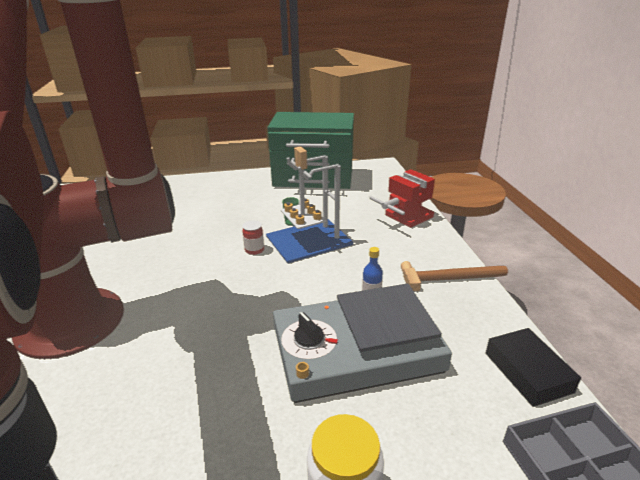

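View pics/top0.png

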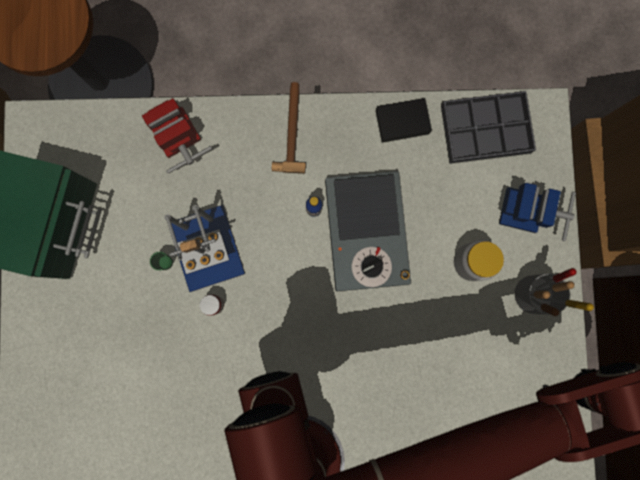

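```bash
python3 - <<'E'
import cv2,numpy as np
t=cv2.imread("pics/top0.png");s=cv2.imread("pics/side0.png")
a=cv2.resize(t[180:330,140:260],None,fx=4,fy=4,interpolation=2)
b=cv2.resize(t[160:300,315:420],None,fx=4,fy=4,interpolation=2)
h=max(a.shape[0],b.shape[0])
a=cv2.copyMakeBorder(a,0,h-a.shape[0],0,0,0);b=cv2.copyMakeBorder(b,0,h-b.shape[0],0,0,0)
im=np.hstack([a,b]);im=cv2.resize(im,None,fx=.88,fy=.88);print(im.shape)
cv2.imwrite("pics/z1.png",im)
a=cv2.resize(s[130:270,230:360],None,fx=3,fy=3,interpolation=2)
b=cv2.resize(s[280:410,265:395],None,fx=3,fy=3,interpolation=2)
b=cv2.copyMakeBorder(b,0,30,0,0,0)
im=np.hstack([a,b]);print(im.shape);cv2.imwrite("pics/z2.png",im)
E
```

```text
(528, 792, 3)
(420, 780, 3)
```

View pics/z1.png

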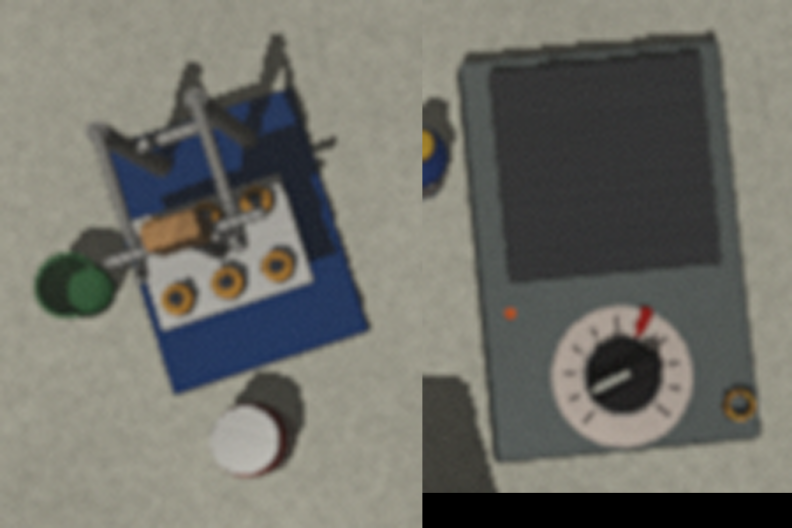

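View pics/z2.png

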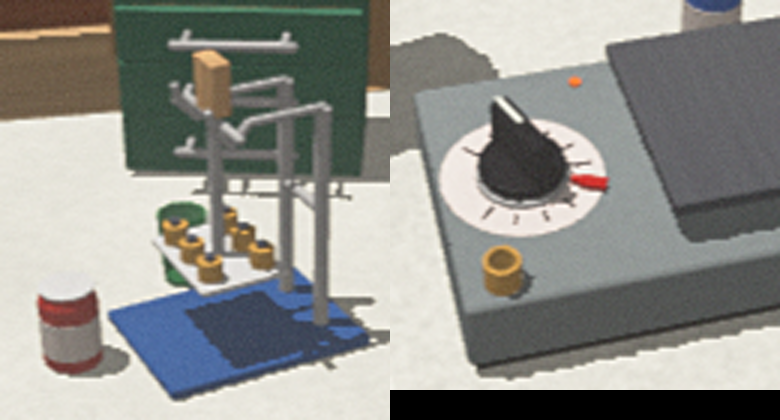

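```bash
cat > h.py <<'E'
import cv2,numpy as np
from station import ctrl
def ray(n,uv,z):
    c=ctrl.camera_info(n);K=np.array(c["K"]);T=np.array(c["T"])
    uv=np.atleast_2d(np.float64(uv));d=np.c_[uv,np.ones(len(uv))]@np.linalg.inv(K).T@T[:3,:3].T
    return T[:3,3]+d*((z-T[2,3])/d[:,2:])
def tri(uvs,uvt):
    P=[]
    for n in("side","top"):
        c=ctrl.camera_info(n);P.append(np.array(c["K"])@np.linalg.inv(np.array(c["T"]))[:3])
    X=cv2.triangulatePoints(P[0],P[1],np.float64(uvs).reshape(2,1),np.float64(uvt).reshape(2,1)).ravel()
    return X[:3]/X[3]
def proj(n,X):
    c=ctrl.camera_info(n);p=np.linalg.inv(np.array(c["T"]))@np.r_[X,1];p=np.array(c["K"])@p[:3];return p[:2]/p[2]
def rect(n,mask,z):
    cs=max(cv2.findContours(mask,0,1)[0],key=cv2.contourArea)
    P=ray(n,cs[:,0,:],z)
    r=cv2.minAreaRect(np.float32(P[:,:2]*1000));return r,cv2.boxPoints(r)
E
python3 - <<'E'
from h import *
t=cv2.imread("pics/top0.png");s=cv2.imread("pics/side0.png")
hsv=cv2.cvtColor(t,cv2.COLOR_BGR2HSV)
def sub(m,x0,x1,y0,y1):
    o=np.zeros_like(m);o[y0:y1,x0:x1]=m[y0:y1,x0:x1];return o
g=t.max(2)
# plate
m=sub(((g<72)*255).astype(np.uint8),328,402,168,245)
m=cv2.morphologyEx(m,cv2.MORPH_OPEN,np.ones((5,5)))
r=rect("top",m,.085);print("plate",r, cv2.countNonZero(m))
print("plate colors",t[205,365],t[250,345],t[264,367])
# foot blue
m=cv2.inRange(hsv,(105,120,40),(125,255,255));m=sub(m,150,260,190,300)
r=rect("top",m,.01);print("foot",r[0],r[1])
# tray
m=cv2.inRange(hsv,(0,0,140),(180,40,255));m=sub(m,170,235,225,275)
r=rect("top",m,.084);print("tray",r)
# wood
m=cv2.inRange(hsv,(5,70,80),(22,255,255));m=sub(m,170,215,230,260)
print("wood px",cv2.boundingRect(m));r=rect("top",m,.26);print("wood",r)
# scale
m=cv2.inRange(hsv,(0,0,150),(180,60,255));m=sub(m,345,395,240,290)
cs=max(cv2.findContours(m,0,1)[0],key=cv2.contourArea);P=ray("top",cs[:,0,:],.056);
print("scale",cv2.minEnclosingCircle(np.float32(P[:,:2]*1000)))
m=cv2.inRange(hsv,(0,150,100),(8,255,255))|cv2.inRange(hsv,(172,150,100),(180,255,255));m=sub(m,360,395,235,265)
ys,xs=np.nonzero(m);print("red",xs.mean(),ys.mean(),ray("top",[[xs.mean(),ys.mean()]],.059))
m=cv2.inRange(hsv,(0,0,130),(180,60,255));m=sub(m,355,374,262,275)
for y in range(255,278):print(y,g[y,352:384])
E
```

```text
plate (((631.7596435546875, -187.35076904296875), (162.05848693847656, 151.90118408203125), 3.51340389251709), array([[ 546.2283 , -116.50857],
       [ 555.5371 , -268.12424],
       [ 717.291  , -258.19296],
       [ 707.9822 , -106.5773 ]], dtype=float32)) 3846
plate colors [54 53 53] [87 89 85] [26 27 27]
foot ((511.8892517089844, 214.07257080078125), (119.56776428222656, 144.97071838378906), 17.273300170898438) [[433.2786  265.53717]
 [476.32477 127.10473]
 [590.4999  162.60797]
 [547.45374 301.0404 ]]
tray (((523.1881103515625, 218.35940551757812), (65.5948715209961, 106.06481170654297), 17.362897872924805), array([[476.05905, 259.18784],
       [507.71118, 157.95598],
       [570.31714, 177.53098],
       [538.66504, 278.76282]], dtype=float32))
wood px (180, 234, 35, 26)
wood (((529.2235717773438, 219.7954864501953), (19.864673614501953, 35.392913818359375), 20.37493896484375), array([[513.7514 , 232.92668],
       [526.0739 , 199.74815],
       [544.69574, 206.66429],
       [532.3732 , 239.84282]], dtype=float32))
scale ((480.25238037109375, -196.08177185058594), 48.9411697
[... 2494 characters left out ...]
  32  33  57 108 153 168]
273 [112 149 173 173 153 130 131 151 170 166 135  83  44  28  28  31  36  37
  39  35  36  35  36  36  33  35  35  52  89 131 161 171]
274 [100 139 169 173 164 157 162 167 170 172 159 128  87  54  36  36  34  32
  35  34  37  35  34  33  33  37  53  88 122 139 150 164]
275 [ 96 122 159 174 173 170 170 170 173 172 172 155 131 102  66  45  36  35
  33  32  34  31  32  36  45  64  91 134 148 138 125 143]
276 [ 88 104 140 171 175 173 170 170 171 172 160 151 152 138 112  87  65  52
  48  42  45  46  53  64  86 110 134 161 166 151 129 123]
277 [ 92  93 122 159 173 174 172 173 171 158 133 139 159 163 151 139 119 100
  99  96  98  98 106 119 137 153 162 170 170 165 155 135]
```

```bash
cat >> h.py <<'E'
from scipy.spatial.transform import Rotation as R
def plan(p,yaw_y=None,obs=None):
    """shift units and turn units from current pose to TCP p with tool y azimuth yaw_y(deg)"""
    o=obs or ctrl.get_obs();M=R.from_rotvec(o["tool_rot"]).as_matrix()
    u=M.T@(np.array(p)-o["tool_pos"])/.04
    az=np.degrees(np.arctan2(M[1,1],M[0,1]))
    if yaw_y is not None:
        d=-(yaw_y-az); d=(d+180)%360-180   # + turn about down = cw
        print("turn",np.round(d/5,2), "tool y az",np.round(az,2))
    print("shift",np.round(u,3),"q",np.round(o["q"],3),"pos",np.round(o["tool_pos"],4),"tilt x",np.round(M[:,0],4),"t",o["t"])
E
python3 - <<'E'
from h import *
t=cv2.imread("pics/top0.png");s=cv2.imread("pics/side0.png")
c=ctrl.get_obs();M=R.from_rotvec(c["tool_rot"]).as_matrix();print(M.round(3))
print("pointer line",ray("top",[[372,265],[363,270],[364,269.5]],.098))
# plate edges by sub-rows
g=cv2.cvtColor(t,6).astype(int)
for r in (185,205,225): print(r,g[r,325:345],g[r,392:412])
for cc in (345,365,385): print(cc,g[165:182,cc],g[232:252,cc])
plan([.530,.220,.30],17.4)
for nm,px,z in(("bottle",[314,200],.14),("tin",[210,303],.075),("ferr",[405,273],.073),("beaker",[161,260],.07),("jar",[486,259],.13)):print(nm,ray("top",[px],z))
im=np.hstack([cv2.resize(s[275:365,325:455],None,fx=4.5,fy=4.5,interpolation=2)]);cv2.imwrite("pics/z3.png",im)
E
```

```text
[[-0.     0.341 -0.94 ]
 [ 0.002 -0.94  -0.341]
 [-1.    -0.002 -0.   ]]
pointer line [[ 0.48178616 -0.193944    0.098     ]
 [ 0.47029844 -0.17155879  0.098     ]
 [ 0.4714387  -0.17403858  0.098     ]]
185 [93 71 82 87 86 86 88 88 78 59 55 53 55 53 54 54 55 53 53 51] [ 51  53  59  73  79  82  79  79 101 131 148 148 148 144 144 146 148 147
 140 139]
205 [152 127  85  71  81  86  84  85  85  82  73  59  55  54  54  54  54  52
  54  55] [ 52  54  52  54  57  71  81  81  81  77  90 120 144 149 147 148 149 145
 145 143]
225 [151 149 149 129  90  71  81  88  87  88  87  84  73  56  53  50  54  52
  53  54] [ 53  50  52  53  52  54  55  70  82  87  82  81  85 118 143 148 144 145
 145 143]
345 [144 146 143 144 145 145 146 143 115  73  60  73  82  69  51  53  53] [54 54 53 52 55 54 54 59 75 87 90 87 86 85 87 87 88 87 88 87]
365 [141 142 144 145 143 144 114  71  56  67  77  67  50  48  54  52  52] [ 53  54  51  51  51  58  72  87  89  90  90  88  88  89  90 111 141 156
 161 162]
385 [144 147 147 141 115  71  58  62  70  64  47  46  50  51  53  53  53] [52 54 51 52 72 86 88 86 87 88 86 87 86 87 86 86 88 88 87 99]
turn -17.5 tool y az -70.08
shift [ -1.713 -16.27  -14.329] q [-1.342  0.053  1.614 -0.     1.476 -0.119] pos [ 0.2129 -0.587   0.2302] tilt x [-4.0e-04  1.8e-03 -1.0e+00] t 0.1
bottle [[ 0.63896727 -0.05725346  0.14      ]]
tin [[0.40203881 0.20406168 0.075     ]]
ferr [[ 0.46073576 -0.27743346  0.073     ]]
beaker [[0.51129903 0.32397543 0.07      ]]
jar [[ 0.48628844 -0.46420752  0.13      ]]
```

View pics/z3.png

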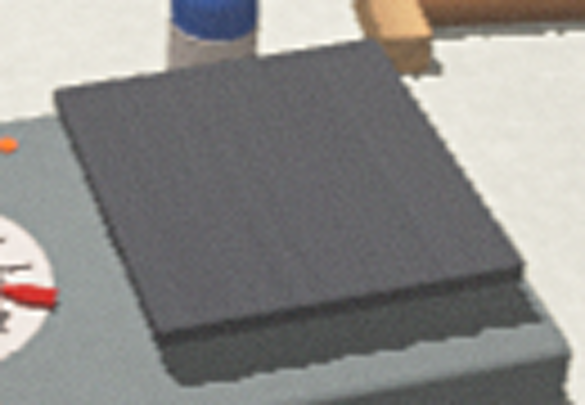

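```bash
python3 - <<'E'
from h import *
L=ray("top",[[333.7,185],[337.2,225]],.085);Rr=ray("top",[[394.8,185],[398.8,225]],.085)
F=ray("top",[[345,239.8],[385,236]],.085);B=ray("top",[[345,178],[385,174.5]],.085)
az=lambda P:np.degrees(np.arctan2(*(P[0]-P[1])[[1,0]]))
print(az(L),az(Rr),az(F)-90,az(B)-90)
print(L.mean(0),Rr.mean(0),F.mean(0),B.mean(0))
a=np.radians(4);x=np.array([np.cos(a),np.sin(a)]);y=np.array([-x[1],x[0]])
print("center xy in frame: ",(F@np.r_[x,0]).mean(),(B@np.r_[x,0]).mean(),(L@np.r_[y,0]).mean(),(Rr@np.r_[y,0]).mean())
c=x*((F@np.r_[x,0]).mean()+(B@np.r_[x,0]).mean())/2+y*((L@np.r_[y,0]).mean()+(Rr@np.r_[y,0]).mean())/2
print(c,c-.147*x)
# side view corners
S=ray("side",[[325+55/4.5,275+92/4.5],[325+377/4.5,275+40/4.5],[325+523/4.5,275+268/4.5],[325+162/4.5,275+333/4.5]],.085);print(S,S.mean(0),np.degrees(np.arctan2(*(S[1]-S[0])[[1,0]])),np.degrees(np.arctan2(*(S[2]-S[3])[[1,0]])))
# rack wood top in side: crop z2 scale3 origin(230,130)
W=ray("side",[[230+193/3,130+53/3],[230+213/3,130+50/3],[230+229/3,130+60/3],[230+208/3,130+64/3]],.26);print(W,W.mean(0))
# red mark in side: tip/outer: z2 right panel origin(265,280), x offset 390
print("mark side",ray("side",[[265+(572-390)/3,280+180/3],[265+(608-390)/3,280+184/3]],.059), "ptr",ray("side",[[265+(498-390)/3,280+100/3],[265+(518-390)/3,280+122/3]],.098))
print("top mark",ray("top",[[315+(640-422)/3.52,160+330/3.52],[315+(646-422)/3.52,160+308/3.52]],.059))
E
```

```text
3.044672241883128 3.198795663557379 3.7457375564098783 3.469096936963254
[ 0.63387318 -0.11044735  0.085     ] [ 0.62951311 -0.26268498  0.085     ] [ 0.54973932 -0.18063925  0.085     ] [ 0.70388578 -0.1865143   0.085     ]
center xy in frame:  0.5357994305764391 0.6891605741579996 -0.15439506459653346 -0.3059577118654466
[ 0.62704433 -0.18689124] [ 0.48040241 -0.19714545]
[[ 0.54850354 -0.1228987   0.085     ]
 [ 0.69648409 -0.11336127  0.085     ]
 [ 0.70334963 -0.2611366   0.085     ]
 [ 0.55858354 -0.26951367  0.085     ]] [ 0.6267302  -0.19172756  0.085     ] 3.687644835178941 3.3117968231520853
[[0.51612286 0.22687272 0.26      ]
 [0.53255087 0.2301704  0.26      ]
 [0.54175142 0.20572512 0.26      ]
 [0.5245224  0.20063408 0.26      ]] [0.52873689 0.21585058 0.26      ]
mark side [[ 0.50902634 -0.2117176   0.059     ]
 [ 0.52953186 -0.21887923  0.059     ]] ptr [[ 0.47042972 -0.17683907  0.098     ]
 [ 0.47933791 -0.19836388  0.098     ]]
top mark [[ 0.51145826 -0.21133889  0.059     ]
 [ 0.52701236 -0.21624339  0.059     ]]
```

```bash
python3 - <<'E'
from h import *
plan([.45,-.20,.38],-30);plan([.45,.02,.38],0)
E
```

```text
turn -8.02 tool y az -70.08
shift [-3.731 -7.083 -8.871] q [-1.342  0.053  1.614 -0.     1.476 -0.119] pos [ 0.2129 -0.587   0.2302] tilt x [-4.0e-04  1.8e-03 -1.0e+00] t 0.1
turn -14.02 tool y az -70.08
shift [ -3.721 -12.254 -10.746] q [-1.342  0.053  1.614 -0.     1.476 -0.119] pos [ 0.2129 -0.587   0.2302] tilt x [-4.0e-04  1.8e-03 -1.0e+00] t 0.1
```

Request:
{"api": "drive_tool", "payload": {"commands": "-1 -1.5 0 -1 0;-1 -3 -1 -2 -1;-1 -3.7 -3 -4 -2;-1 -3.7 -4 -5 -3;-1 -3.7 -5 -6 -4;-1 -3.7 -6 -7.5 -5;-1 -3.7 -7.1 -8.9 -7;-1 -3.7 -7.1 -8.9 -8", "newtons": 60}}

```text
t: 0.77
tool_pos: [0.3652, -0.3451, 0.3586]
tool_rot: [1.589, 0.909, -1.589]
contact_force: [1.8, -1.5, 0.6]
opening: 0.0855
```

```bash
python3 - <<'E'
from h import *
plan([.529,.2185,.33],17.4)
E
```

```text
turn -9.57 tool y az -30.44
shift [  0.714  -3.607 -14.223] q [-0.905 -0.286  1.716  0.     1.712 -0.374] pos [ 0.3652 -0.3451  0.3586] tilt x [ 2.e-04 -1.e-04 -1.e+00] t 0.7667
```

Request:
{"api": "drive_tool", "payload": {"commands": "-1 0 -0.5 -1 0;-1 0 -1 -2 -1;-1 0 -1.5 -4 -2;-1 0 -2 -6 -4;-1 0 -3 -10 -6;-1 0 -3.5 -14 -8;-1 0 -3.5 -14 -9;-1 0 -3.5 -14 -9.5"}}

```text
t: 1.43
tool_pos: [0.4479, -0.024, 0.3582]
tool_rot: [1.009, 1.324, -1.009]
contact_force: [0.4, -1.1, 0.6]
opening: 0.0856
```

```bash
python3 - <<'E'
from h import *
plan([.529,.2185,.33],17.4)
E
```

```text
turn -0.4 tool y az 15.41
shift [ 0.704  3.567 -5.306] q [-0.22  -0.423  1.821 -0.     1.744 -0.489] pos [ 0.4479 -0.024   0.3582] tilt x [ 2.e-04 -1.e-04 -1.e+00] t 1.4333
```

Request:
{"api": "drive_tool", "payload": {"commands": "-1 0 0.6 -1 0;-1 0 1.3 -2 -0.4;-1 0 1.9 -3 -0.4;-1 0 2.6 -4 -0.4;-1 0 3.2 -5 -0.4;-1 0 3.57 -5.3 -0.4;-1 0 3.57 -5.3 -0.4;-1 0 3.57 -5.3 -0.4"}}

```text
t: 2.1
tool_pos: [0.5307, 0.2177, 0.3568]
tool_rot: [0.983, 1.339, -0.987]
contact_force: [0.1, -0.6, -0.3]
opening: 0.0855
```

```bash
python3 - <<'E'
from h import *
plan([.529,.2185,.225],17.6)
for n in("side","top"):
    im,d=ctrl.get_image(n); cv2.imwrite(f"pics/{n}1.png",im)
t=cv2.imread("pics/top1.png");s=cv2.imread("pics/side1.png")
a=cv2.resize(t[180:320,140:270],None,fx=3,fy=3);b=cv2.resize(s[80:220,220:350],None,fx=3,fy=3)
cv2.imwrite("pics/z4.png",np.hstack([a,b]))
E
```

```text
turn -0.07 tool y az 17.26
shift [ 3.295 -0.024 -0.032] q [ 0.259 -0.111  1.567  0.     1.688 -0.042] pos [0.5307 0.2177 0.3568] tilt x [-2.9e-03 -7.0e-04 -1.0e+00] t 2.1
```

View pics/z4.png

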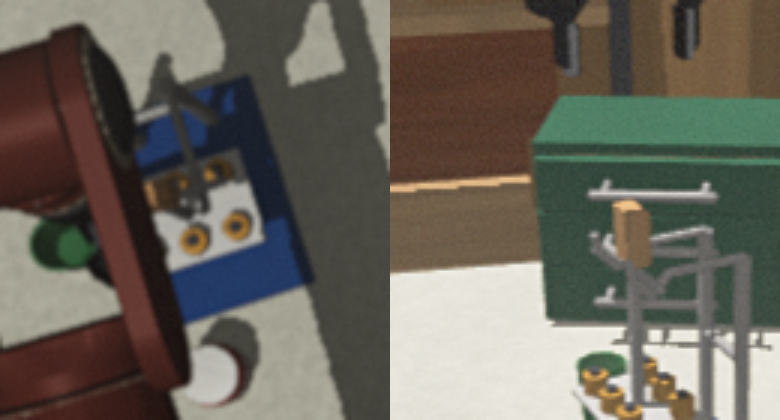

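Request:
{"api": "drive_tool", "payload": {"commands": "-1 0.7 0 0 0;-1 1.4 0 0 0;-1 2.1 0 0 0;-1 2.6 0 0 0;-1 3 0 0 0;-1 3.2 0 0 0;-1 3.35 0 0 0;-1 3.35 0 0 0"}}

```text
t: 2.87
tool_pos: [0.5304, 0.2146, 0.2239]
tool_rot: [0.988, 1.336, -0.989]
contact_force: [0.5, -0.3, -0.2]
opening: 0.0853
```

```bash
python3 - <<'E'
from h import *
plan([.529,.2185,.2223],17.6)
for n in("side",):
    im,d=ctrl.get_image(n); cv2.imwrite("pics/z5.png",cv2.resize(im[120:240,220:370],None,fx=4,fy=4))
E
```

```text
turn -0.12 tool y az 16.98
shift [ 0.039 -0.004 -0.103] q [ 0.254 -0.067  1.745 -0.     1.465 -0.042] pos [0.5304 0.2146 0.2239] tilt x [-1.e-03 -3.e-04 -1.e+00] t 2.8667
```

View pics/z5.png

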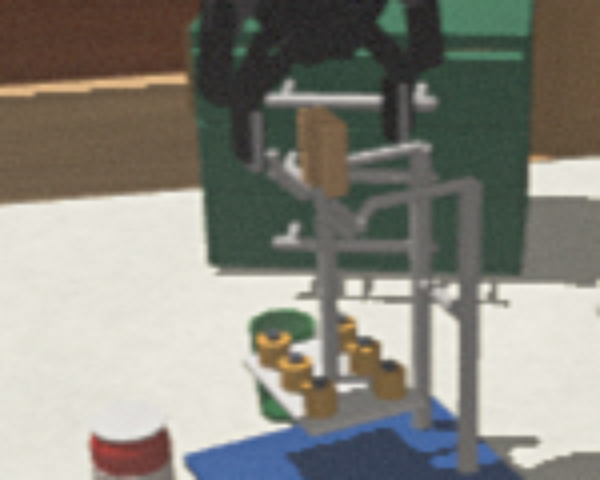

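Request:
{"api": "drive_tool", "payload": {"commands": "-0.5 0.03 0 -0.1 -0.1;0 0.03 0 -0.1 -0.1;0.3 0.03 0 -0.1 -0.1;0.5 0.03 0 -0.1 -0.1;0.7 0.03 0 -0.1 -0.1;1 0.03 0 -0.1 -0.1;1 0.03 0 -0.1 -0.1;1 0.03 0 -0.1 -0.1", "newtons": 60}}

```text
t: 3.58
tool_pos: [0.5296, 0.2196, 0.2239]
tool_rot: [0.98, 1.339, -0.98]
contact_force: [-1.8, 0.2, 4.4]
opening: 0.0171
```

Request:
{"api": "drive_tool", "payload": {"commands": "1 0 0 0 0;1 0 0 0 0;1 0 0 0 0;1 0 0 0 0"}}

```text
t: 3.92
tool_pos: [0.5296, 0.2196, 0.2239]
tool_rot: [0.981, 1.339, -0.98]
contact_force: [-3.3, -0.8, 5.1]
opening: 0.0173
```

```bash
python3 - <<'E'
from h import *
plan([.529,.2185,.2223],17.6)
for n in("side",):
    im,d=ctrl.get_image(n); cv2.imwrite("pics/z6.png",cv2.resize(im[120:240,220:370],None,fx=4,fy=4))
E
```

```text
turn -0.01 tool y az 17.56
shift [ 0.04  -0.022  0.021] q [ 0.263 -0.065  1.743  0.     1.464 -0.043] pos [0.5296 0.2196 0.2239] tilt x [ 3.e-04  1.e-04 -1.e+00] t 3.9167
```

View pics/z6.png

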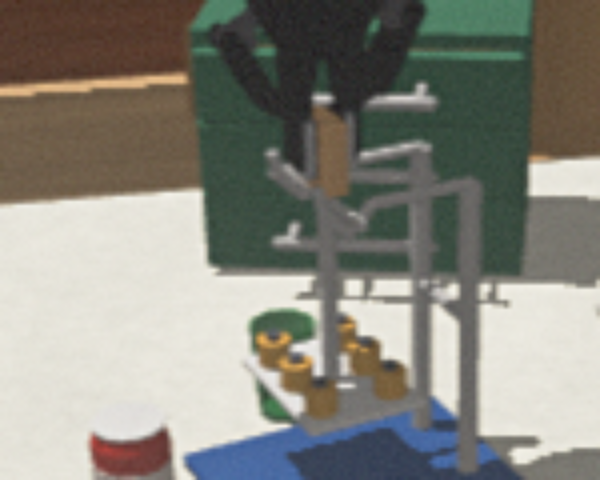

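Request:
{"api": "drive_tool", "payload": {"commands": "1 -0.2 0 0 0;1 -0.5 0 0 0;1 -0.8 0 0 0;1 -1.1 0 0 0;1 -1.3 0 0 0;1 -1.4 0 0 0;1 -1.4 0 0 0;1 -1.4 0 0 0"}}

```text
t: 4.63
tool_pos: [0.5296, 0.2195, 0.2794]
tool_rot: [0.981, 1.339, -0.98]
contact_force: [-0.3, -1.0, -2.8]
opening: 0.0173
```

```bash
python3 - <<'E'
from h import *
plan([.529,.2185,.2223],17.6)
print(ctrl.get_obs()["contact_force"])
for n in("side",):
    im,d=ctrl.get_image(n); cv2.imwrite("pics/z7.png",cv2.resize(im[90:240,220:370],None,fx=4,fy=4))
E
```

```text
turn -0.01 tool y az 17.56
shift [ 1.426 -0.023  0.019] q [ 0.263 -0.094  1.678  0.     1.558 -0.043] pos [0.5296 0.2195 0.2794] tilt x [ 2.e-04  1.e-04 -1.e+00] t 4.6333
[-0.32032327 -0.98934068 -2.77893865]
```

View pics/z7.png

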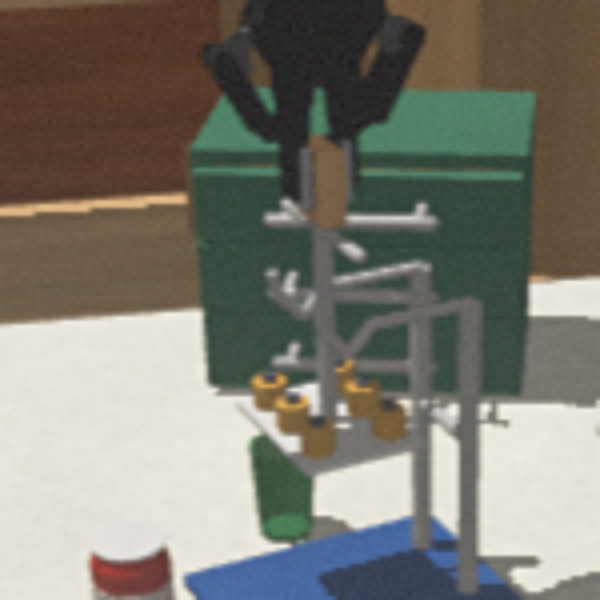

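Request:
{"api": "drive_tool", "payload": {"commands": "1 0 -0.2 0 0;1 0 -0.5 0 0;1 0 -0.9 0 0;1 0 -1.3 0 0;1 0 -1.7 0 0;1 0 -2 0 0;1 0 -2.2 0 0;1 0 -2.2 0 0"}}

```text
t: 5.35
tool_pos: [0.4442, 0.1926, 0.2787]
tool_rot: [0.98, 1.339, -0.981]
contact_force: [0.6, -0.0, -3.2]
opening: 0.0169
```

```bash
python3 - <<'E'
from h import *
plan([.470,-.10,.33],3.5);plan([.628,-.1885,.33],3.5)
E
```

```text
turn 2.81 tool y az 17.57
shift [-1.28  -1.594  7.169] q [ 0.255 -0.317  1.87  -0.     1.589 -0.051] pos [0.4442 0.1926 0.2787] tilt x [-9.e-04 -2.e-04 -1.e+00] t 5.35
turn 2.81 tool y az 17.57
shift [-1.283  1.504 10.47 ] q [ 0.255 -0.317  1.87  -0.     1.589 -0.051] pos [0.4442 0.1926 0.2787] tilt x [-9.e-04 -2.e-04 -1.e+00] t 5.35
```

Request:
{"api": "drive_tool", "payload": {"commands": "1 -0.4 0 0.2 0;1 -0.9 -0.1 0.6 0;1 -1.3 -0.3 1.2 0.3;1 -1.3 -0.5 1.9 0.8;1 -1.3 -0.7 2.6 1.3;1 -1.3 -0.9 3.3 1.8;1 -1.3 -1 3.9 2.3;1 -1.3 -1 4.2 2.8"}}

```text
t: 6.02
tool_pos: [0.4585, 0.0183, 0.3311]
tool_rot: [1.166, 1.235, -1.168]
contact_force: [0.5, 0.3, -2.9]
opening: 0.0175
```

```bash
python3 - <<'E'
from h import *
plan([.470,-.10,.33],3.5);plan([.628,-.1885,.33],3.5)
E
```

```text
turn -0.05 tool y az 3.26
shift [0.03  0.119 2.968] q [-1.220e-01 -3.950e-01  1.844e+00 -1.000e-03  1.692e+00 -1.790e-01] pos [0.4585 0.0183 0.3311] tilt x [ 1.e-04 -1.e-03 -1.e+00] t 6.0167
turn -0.05 tool y az 3.26
shift [0.033 3.937 5.402] q [-1.220e-01 -3.950e-01  1.844e+00 -1.000e-03  1.692e+00 -1.790e-01] pos [0.4585 0.0183 0.3311] tilt x [ 1.e-04 -1.e-03 -1.e+00] t 6.0167
```

Request:
{"api": "drive_tool", "payload": {"commands": "1 0 0 0.6 0;1 0 0.2 1.3 0;1 0 0.6 2 0;1 0 1.2 2.7 0;1 0 1.9 3.4 0;1 0 2.6 4.1 0;1 0 3.1 4.6 0;1 0 3.5 5 0"}}

```text
t: 6.68
tool_pos: [0.6123, -0.1718, 0.3297]
tool_rot: [1.164, 1.239, -1.165]
contact_force: [-0.6, 0.5, -2.6]
opening: 0.0171
```

Request:
{"api": "drive_tool", "payload": {"commands": "1 0 0.2 0.2 0;1 0 0.4 0.4 0;1 0 0.4 0.4 0;1 0 0.4 0.4 0;1 0 0.4 0.4 0"}}

```text
t: 7.1
tool_pos: [0.627, -0.1843, 0.3312]
tool_rot: [1.163, 1.239, -1.163]
contact_force: [-0.3, 0.3, -2.9]
opening: 0.0174
```

```bash
python3 - <<'E'
from h import *
plan([.628,-.1885,.33],3.5)
for n in("side","top"):
    im,d=ctrl.get_image(n); cv2.imwrite(f"pics/{n}2.png",im)
E
```

```text
turn 0.02 tool y az 3.59
shift [0.029 0.018 0.107] q [-0.4    0.081  1.419  0.     1.642 -0.462] pos [ 0.627  -0.1843  0.3312] tilt x [-5.e-04  6.e-04 -1.e+00] t 7.1
```

View pics/side2.png

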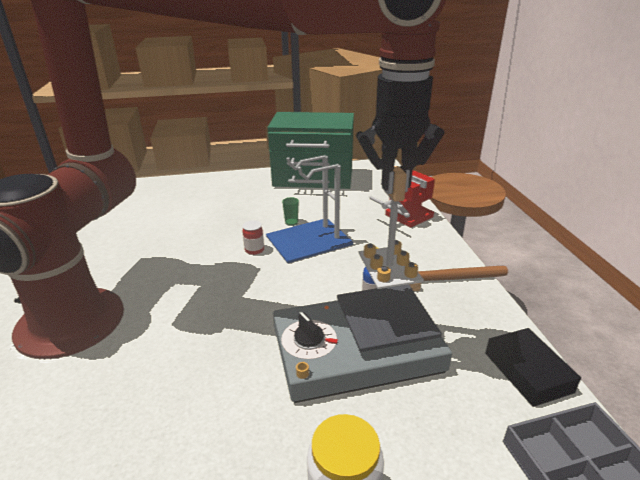

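View pics/top2.png

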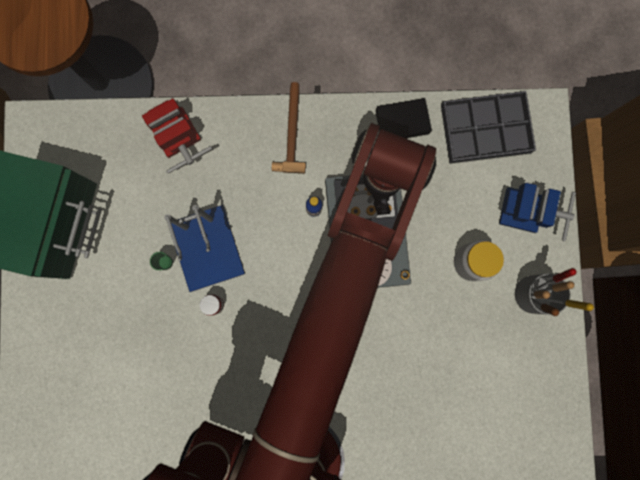

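Request:
{"api": "drive_tool", "payload": {"commands": "1 0.3 0 0.05 0;1 0.7 0 0.1 0;1 1.1 0 0.1 0;1 1.4 0 0.1 0;1 1.7 0 0.1 0;1 1.9 0 0.1 0;1 2 0 0.1 0;1 2 0 0.1 0"}}

```text
t: 7.87
tool_pos: [0.6271, -0.1889, 0.2499]
tool_rot: [1.163, 1.24, -1.164]
contact_force: [0.2, -0.2, -2.9]
opening: 0.0172
```

```bash
python3 - <<'E'
from h import *
plan([.628,-.1885,.231],3.5)
for n in("side",):
    im,d=ctrl.get_image(n); cv2.imwrite("pics/side3.png",im);cv2.imwrite("pics/z8.png",cv2.resize(im[200:370,320:460],None,fx=4,fy=4)[:600])
E
```

```text
turn 0.01 tool y az 3.56
shift [ 0.472  0.024 -0.009] q [-0.406  0.113  1.518 -0.     1.512 -0.468] pos [ 0.6271 -0.1889  0.2499] tilt x [-1.8e-03  7.0e-04 -1.0e+00] t 7.8667
```

View pics/z8.png

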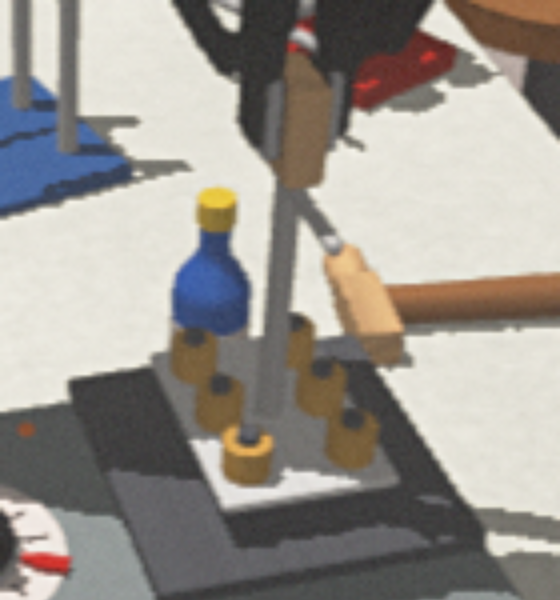

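```bash
python3 - <<'E'
from h import *
f=lambda a,b:[320+a/4,200+b/4]
for z in(.104,.110):
    P=ray("side",[f(152,355),f(228,511),f(399,481)],z);print(P.round(4),((P[0]+P[2])/2).round(4),np.linalg.norm(P[1]-P[0]),np.linalg.norm(P[2]-P[1]),np.degrees(np.arctan2(*(P[2]-P[1])[[1,0]])))
E
```

```text
[[ 0.5866 -0.1335  0.104 ]
 [ 0.5924 -0.2443  0.104 ]
 [ 0.6705 -0.2395  0.104 ]] [ 0.6286 -0.1865  0.104 ] 0.11092969584588314 0.07826708339479478 3.52165391142981
[[ 0.5846 -0.1409  0.11  ]
 [ 0.5903 -0.2505  0.11  ]
 [ 0.6675 -0.2457  0.11  ]] [ 0.6261 -0.1933  0.11  ] 0.10970398697477067 0.07740227746792742 3.5216539114298304
```

Request:
{"api": "drive_tool", "payload": {"commands": "1 0.08 0 0 0;1 0.16 0 0 0;1 0.24 0 0 0;1 0.3 0 0 0;1 0.35 0 0 0;1 0.38 0 0 0;1 0.4 0 0 0;1 0.4 0 0 0"}}

```text
t: 8.58
tool_pos: [0.6275, -0.1891, 0.235]
tool_rot: [1.163, 1.238, -1.163]
contact_force: [0.5, 0.7, -2.8]
opening: 0.017
```

Request:
{"api": "drive_tool", "payload": {"commands": "1 0.02 0 0 0;1 0.04 0 0 0;1 0.06 0 0 0;1 0.06 0 0 0;1 0.06 0 0 0"}}

```text
t: 9.0
tool_pos: [0.6276, -0.1892, 0.2328]
tool_rot: [1.163, 1.238, -1.163]
contact_force: [-0.4, 0.3, -3.2]
opening: 0.0175
```

Request:
{"api": "drive_tool", "payload": {"commands": "1 0.02 0 0 0;1 0.04 0 0 0;1 0.05 0 0 0;1 0.05 0 0 0;1 0.05 0 0 0"}}

```text
t: 9.42
tool_pos: [0.6276, -0.1891, 0.231]
tool_rot: [1.163, 1.238, -1.163]
contact_force: [0.1, 0.6, -1.6]
opening: 0.0176
```

Request:
{"api": "drive_tool", "payload": {"commands": "1 0.01 0 0 0;1 0.02 0 0 0;1 0.02 0 0 0;1 0.02 0 0 0"}}

```text
t: 9.75
tool_pos: [0.6277, -0.1892, 0.231]
tool_rot: [1.163, 1.237, -1.163]
contact_force: [-1.6, 1.1, 1.9]
opening: 0.0174
```

Request:
{"api": "drive_tool", "payload": {"commands": "0.6 0 0 0 0;0.5 0 0 0 0;0.4 0 0 0 0;0.3 0 0 0 0;0.2 0 0 0 0;0.1 0 0 0 0;0 0 0 0 0;0 0 0 0 0", "newtons": 20}}

```text
t: 10.42
tool_pos: [0.6276, -0.1892, 0.23]
tool_rot: [1.163, 1.238, -1.163]
contact_force: [-0.6, 0.7, 0.2]
opening: 0.043
```

```bash
python3 - <<'E'
from h import *
plan([.628,-.1885,.231],3.5);print(ctrl.get_obs()["contact_force"])
for n in("side",):
    im,d=ctrl.get_image(n); cv2.imwrite("pics/side4.png",im);cv2.imwrite("pics/z9.png",cv2.resize(im[200:350,320:460],None,fx=4,fy=4))
E
```

```text
turn 0.01 tool y az 3.56
shift [-0.026  0.011 -0.016] q [-0.406  0.124  1.539  0.     1.478 -0.468] pos [ 0.6276 -0.1892  0.23  ] tilt x [-0.  0. -1.] t 10.4167
[-0.63039046  0.70915377  0.24466569]
```

View pics/z9.png

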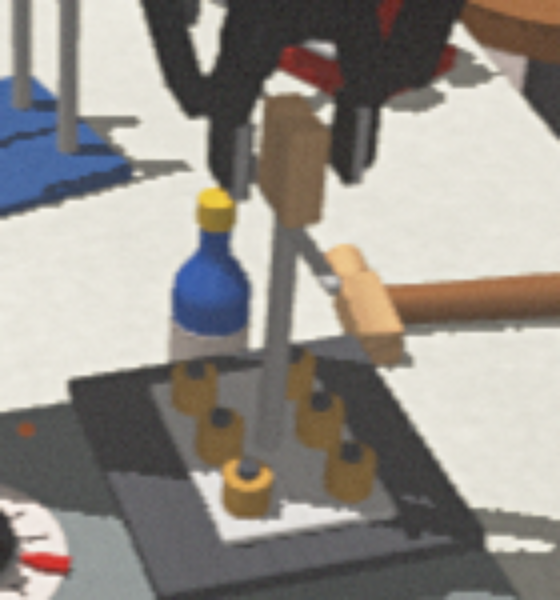

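Request:
{"api": "drive_tool", "payload": {"commands": "-0.5 -0.2 0 0 0;-1 -0.6 0 0 0;-1 -1.3 0 0 0;-1 -2 0 0 0;-1 -2.7 0 0 0;-1 -3.2 0 0 0;-1 -3.2 0 0 0;-1 -3.2 0 0 0"}}

```text
t: 11.13
tool_pos: [0.6282, -0.1894, 0.3606]
tool_rot: [1.164, 1.234, -1.161]
contact_force: [-0.4, -0.3, -0.9]
opening: 0.0855
```

```bash
python3 - <<'E'
from h import *
plan([.480,-.1975,.20],23)
im,d=ctrl.get_image("side");cv2.imwrite("pics/side5.png",im);cv2.imwrite("pics/z10.png",im[180:400,250:470].repeat(2,0).repeat(2,1))
E
```

```text
turn -3.89 tool y az 3.56
shift [ 4.001 -3.725 -0.036] q [-0.406  0.079  1.373  0.     1.685 -0.468] pos [ 0.6282 -0.1894  0.3606] tilt x [ 0.0039 -0.0017 -1.    ] t 11.1333
```

View pics/z10.png

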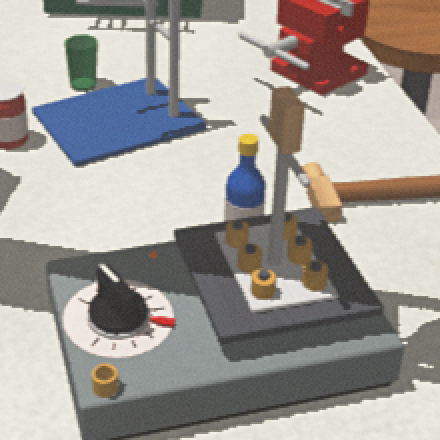

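Request:
{"api": "drive_tool", "payload": {"commands": "-1 0 -0.5 0 0;-1 0 -1.2 0 -1;-1 0 -2 0 -2;-1 0 -2.8 0 -3;-1 0.7 -3.4 0 -3.9;-1 1.4 -3.72 0 -3.9;-1 2 -3.72 0 -3.9;-1 2.5 -3.72 0 -3.9"}}

```text
t: 11.85
tool_pos: [0.4768, -0.1976, 0.2536]
tool_rot: [0.909, 1.378, -0.909]
contact_force: [-0.2, -1.3, -0.3]
opening: 0.085
```

Request:
{"api": "drive_tool", "payload": {"commands": "-1 0.4 0 0 0;-1 0.6 0 0 0;-1 0.6 0 0 0;-1 0.6 0 0 0;-1 0.6 0 0 0"}}

```text
t: 12.27
tool_pos: [0.4795, -0.1986, 0.2349]
tool_rot: [0.908, 1.372, -0.908]
contact_force: [0.2, 0.0, 0.2]
opening: 0.0853
```

```bash
python3 - <<'E'
from h import *
plan([.480,-.1975,.075],23)
im,d=ctrl.get_image("side");cv2.imwrite("pics/side6.png",im);cv2.imwrite("pics/z11.png",cv2.resize(im[230:400,250:450],None,fx=3.5,fy=3.5))
E
```

```text
turn 0.01 tool y az 23.07
shift [ 3.998  0.019 -0.025] q [-0.536 -0.207  1.853  0.     1.495 -0.939] pos [ 0.4795 -0.1986  0.2349] tilt x [ 1.e-03 -6.e-04 -1.e+00] t 12.2667
```

View pics/z11.png

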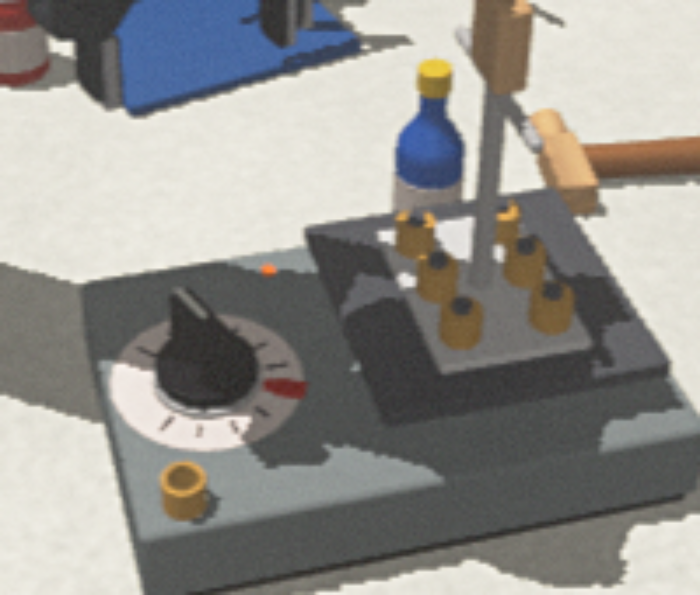

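Request:
{"api": "drive_tool", "payload": {"commands": "-1 0.6 0 0 0;-1 1.3 0 0 0;-1 2 0 0 0;-1 2.7 0 0 0;-1 3.3 0 0 0;-1 3.7 0 0 0;-1 3.9 0 0 0;-1 4 0 0 0"}}

```text
t: 12.98
tool_pos: [0.4791, -0.1984, 0.0736]
tool_rot: [0.908, 1.374, -0.908]
contact_force: [0.4, -0.1, 0.9]
opening: 0.0852
```

```bash
python3 - <<'E'
from h import *
plan([.480,-.1975,.075],23)
im,d=ctrl.get_image("side");cv2.imwrite("pics/side7.png",im);cv2.imwrite("pics/z12.png",cv2.resize(im[230:400,250:450],None,fx=3.5,fy=3.5))
E
```

```text
turn 0.01 tool y az 23.06
shift [-0.035  0.03  -0.011] q [-0.536 -0.047  1.99   0.     1.2   -0.939] pos [ 0.4791 -0.1984  0.0736] tilt x [-6.e-04  4.e-04 -1.e+00] t 12.9833
```

View pics/z12.png

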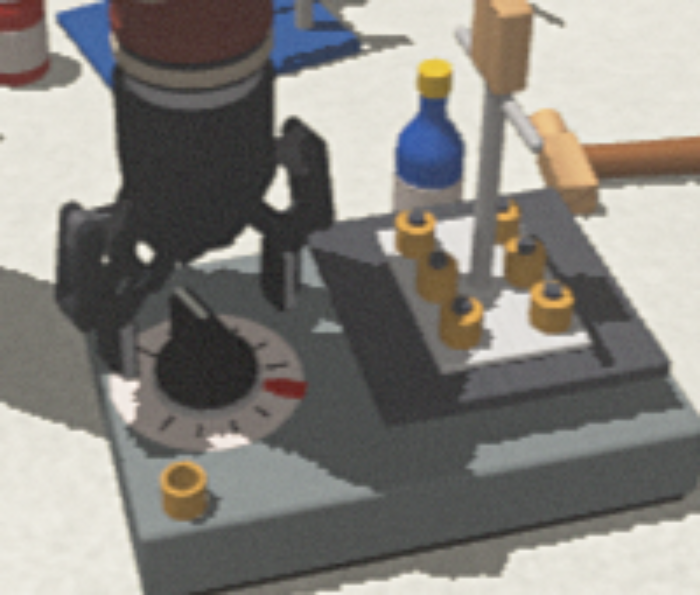

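Request:
{"api": "drive_tool", "payload": {"commands": "-0.5 -0.04 0.02 0 0;0 -0.04 0.02 0 0;0.3 -0.04 0.02 0 0;0.5 -0.04 0.02 0 0;0.7 -0.04 0.02 0 0;1 -0.04 0.02 0 0;1 -0.04 0.02 0 0;1 -0.04 0.02 0 0", "newtons": 80}}

```text
t: 13.7
tool_pos: [0.481, -0.198, 0.0766]
tool_rot: [0.909, 1.371, -0.906]
contact_force: [3.6, 2.5, 1.9]
opening: 0.0123
```

Request:
{"api": "drive_tool", "payload": {"commands": "1 0 0 0 0;1 0 0 0 0;1 0 0 0 0"}}

```text
t: 13.95
tool_pos: [0.481, -0.1981, 0.0766]
tool_rot: [0.909, 1.371, -0.906]
contact_force: [3.7, 3.2, 3.2]
opening: 0.0127
```

```bash
python3 - <<'E'
from h import *
plan([.480,-.1975,.075],23)
im,d=ctrl.get_image("side");cv2.imwrite("pics/side8.png",im);cv2.imwrite("pics/z13.png",cv2.resize(im[290:370,270:350],None,fx=7,fy=7))
E
```

```text
turn 0.01 tool y az 23.05
shift [ 0.039 -0.017 -0.023] q [-5.350e-01 -4.900e-02  1.986e+00  1.000e-03  1.202e+00 -9.370e-01] pos [ 0.481  -0.1981  0.0766] tilt x [ 0.0027 -0.     -1.    ] t 13.95
```

View pics/z13.png

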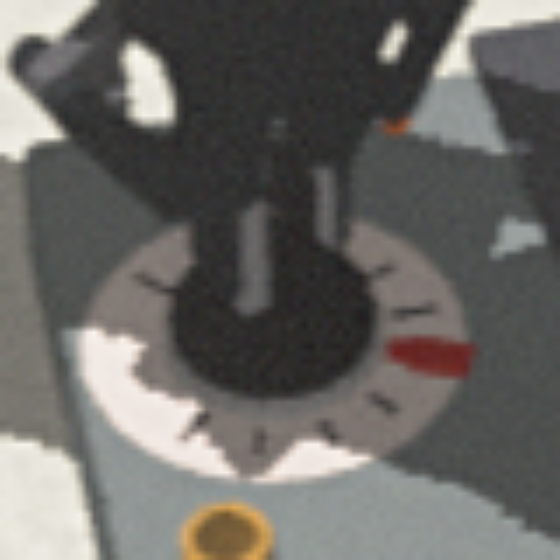

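Request:
{"api": "drive_tool", "payload": {"commands": "1 0 0 0 0.7;1 0 0 0 1.6;1 0 0 0 2.6;1 0 0 0 3.6;1 0 0 0 4.6;1 0 0 0 5.6;1 0 0 0 6.6;1 0 0 0 7"}}

```text
t: 14.67
tool_pos: [0.4807, -0.198, 0.0766]
tool_rot: [1.365, 1.1, -1.362]
contact_force: [2.9, 3.4, 4.7]
opening: 0.0124
```

```bash
python3 - <<'E'
from h import *
plan([.480,-.1975,.075],-113.5);print(ctrl.get_obs()["wrist_torque"])
im,d=ctrl.get_image("side");cv2.imwrite("pics/z14.png",cv2.resize(im[290:370,270:350],None,fx=7,fy=7))
E
```

```text
turn 20.27 tool y az -12.13
shift [ 0.039 -0.02  -0.009] q [-5.350e-01 -4.900e-02  1.987e+00  1.000e-03  1.203e+00 -3.230e-01] pos [ 0.4807 -0.198   0.0766] tilt x [ 1.9e-03  2.0e-04 -1.0e+00] t 14.6667
[ 0.5581463  -0.44135739  0.03505575]
```

View pics/z14.png

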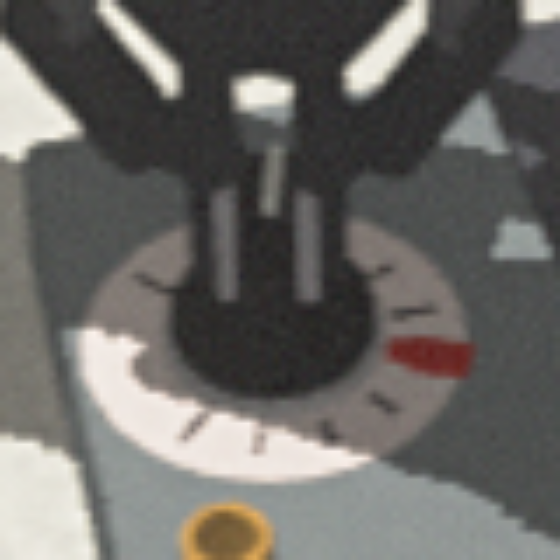

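Request:
{"api": "drive_tool", "payload": {"commands": "1 0 0 0 0.8;1 0 0 0 1.8;1 0 0 0 2.8;1 0 0 0 3.8;1 0 0 0 4.8;1 0 0 0 5.8;1 0 0 0 6.8;1 0 0 0 7.8"}}

```text
t: 15.38
tool_pos: [0.4805, -0.1978, 0.0765]
tool_rot: [1.831, 0.646, -1.828]
contact_force: [2.8, 4.1, 6.1]
opening: 0.012
```

Request:
{"api": "drive_tool", "payload": {"commands": "1 0 0 0 1;1 0 0 0 2;1 0 0 0 3;1 0 0 0 4;1 0 0 0 5;1 0 0 0 6;1 0 0 0 7;1 0 0 0 8"}}

```text
t: 16.05
tool_pos: [0.4804, -0.1976, 0.0765]
tool_rot: [-2.212, 0.02, 2.21]
contact_force: [1.6, 5.1, 6.4]
opening: 0.0122
```

```bash
python3 - <<'E'
from h import *
plan([.480,-.1975,.075],-113.5);print(ctrl.get_obs()["contact_force"])
im,d=ctrl.get_image("side");cv2.imwrite("pics/z15.png",cv2.resize(im[290:370,270:350],None,fx=7,fy=7))
E
```

```text
turn 4.47 tool y az -91.13
shift [ 0.039 -0.001  0.011] q [-0.534 -0.05   1.987  0.002  1.204  1.055] pos [ 0.4804 -0.1976  0.0765] tilt x [ 0.0012  0.0014 -1.    ] t 16.05
[1.5683631  5.07806801 6.41482938]
```

View pics/z15.png

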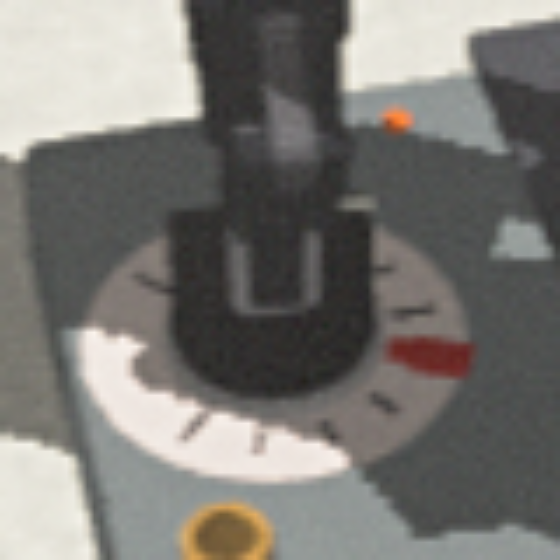

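Request:
{"api": "drive_tool", "payload": {"commands": "1 0 0 0 0.9;1 0 0 0 1.8;1 0 0 0 2.7;1 0 0 0 3.5;1 0 0 0 4.1;1 0 0 0 4.45;1 0 0 0 4.45;1 0 0 0 4.45"}}

```text
t: 16.77
tool_pos: [0.4805, -0.1974, 0.0765]
tool_rot: [-1.999, 0.407, 1.997]
contact_force: [1.8, 5.2, 6.6]
opening: 0.0123
```

```bash
python3 - <<'E'
from h import *
plan([.480,-.1975,.075],-113.5);print(ctrl.get_obs()["contact_force"])
im,d=ctrl.get_image("side");cv2.imwrite("pics/z16.png",cv2.resize(im[290:370,270:350],None,fx=7,fy=7))
E
```

```text
turn 0.07 tool y az -113.15
shift [0.039 0.008 0.011] q [-0.534 -0.05   1.987  0.002  1.204  1.44 ] pos [ 0.4805 -0.1974  0.0765] tilt x [ 0.0014  0.0018 -1.    ] t 16.7667
[1.81492685 5.22099216 6.5563899 ]
```

View pics/z16.png

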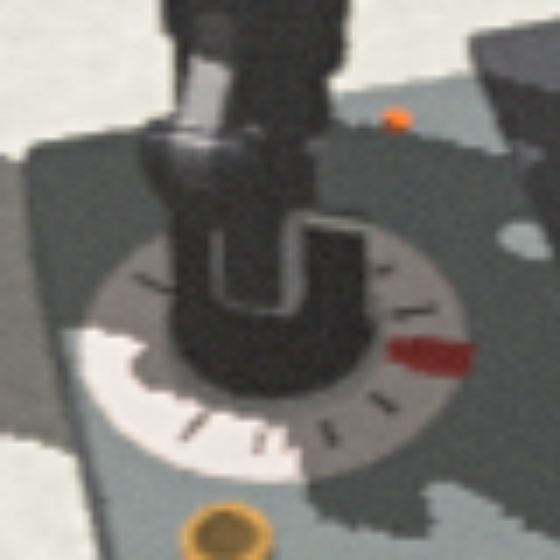

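Release and rise for an unobstructed look.

Request:
{"api": "drive_tool", "payload": {"commands": "0.6 0 0 0 0;0.4 0 0 0 0;0.2 0 0 0 0;0 0 0 0 0;-0.3 0 0 0 0;-0.6 0 0 0 0;-1 0 0 0 0;-1 0 0 0 0"}}

```text
t: 17.48
tool_pos: [0.4797, -0.1981, 0.0756]
tool_rot: [-1.999, 0.41, 1.999]
contact_force: [0.8, 0.4, -0.4]
opening: 0.0853
```

Request:
{"api": "drive_tool", "payload": {"commands": "-1 -0.3 0 0 0;-1 -0.8 0 0 0;-1 -1.5 0 0 0;-1 -2.2 0 0 0;-1 -2.9 0 0 0;-1 -3.5 0 0 0;-1 -3.8 0 0 0;-1 -3.8 0 0 0"}}

```text
t: 18.15
tool_pos: [0.4816, -0.1991, 0.2324]
tool_rot: [-2.007, 0.413, 1.992]
contact_force: [0.1, -0.3, 0.7]
opening: 0.0856
```

```bash
python3 - <<'E'
from h import *
plan([.480,-.1975,.075],-113.5)
im,d=ctrl.get_image("side");cv2.imwrite("pics/side9.png",im);cv2.imwrite("pics/z17.png",cv2.resize(im[290:370,270:350],None,fx=7,fy=7))
im,d=ctrl.get_image("top");cv2.imwrite("pics/top9.png",im)
E
```

```text
turn 0.06 tool y az -113.18
shift [ 3.933 -0.025  0.081] q [-0.535 -0.205  1.855  0.     1.484  1.441] pos [ 0.4816 -0.1991  0.2324] tilt x [ 0.0066 -0.0039 -1.    ] t 18.15
```

View pics/z17.png

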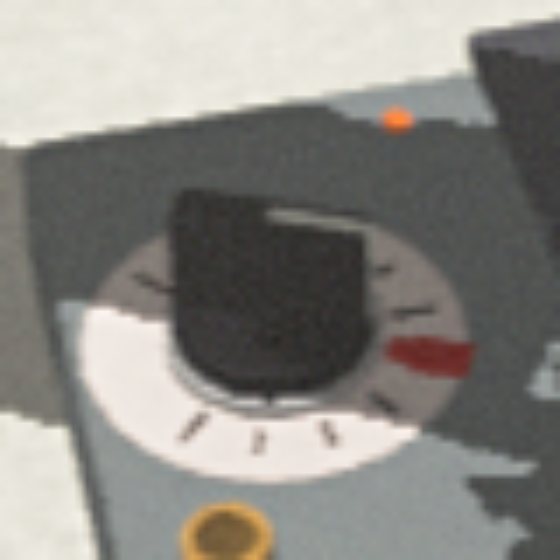

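View pics/top9.png

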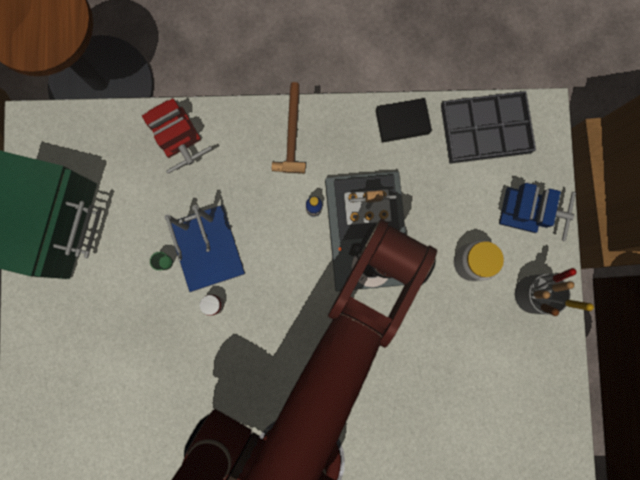

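```bash
python3 - <<'E'
from h import *
f=lambda a,b:[270+a/7,290+b/7]
az=lambda P:np.degrees(np.arctan2(*(P[1]-P[0])[[1,0]]))
P=ray("side",[f(268,214),f(362,232)],.098);print(P,az(P))
# bar ends on far long top edge and near end
P=ray("side",[f(180,190),f(362,228)],.098);print(P,az(P))
Q=ray("side",[f(388,351),f(473,358)],.059);print(Q,az(Q))
im=cv2.imread("pics/side9.png");h=cv2.cvtColor(im,cv2.COLOR_BGR2HSV)
m=cv2.inRange(h,(0,150,60),(8,255,255))|cv2.inRange(h,(172,150,60),(180,255,255));m[:,:310]=0;m[:,345:]=0;m[:325]=0;m[:350]&=255;m[350:]=0
y,x=np.nonzero(m);W=ray("side",np.c_[x,y],.058);c=W.mean(0);print(len(x),c)
# scale ellipse centre on z~.0555, white scale outline extremes (pixels in crop) left78,right472ish
E_=ray("side",[f(76,345),f(472,345),f(275,485)],.0555);print(E_)
for C in([.480,-.1975],[.480,-.1985],[.480,-.1965]):print(np.degrees(np.arctan2(c[1]-C[1],c[0]-C[0])))
E
```

```text
[[ 0.48045286 -0.19831727  0.098     ]
 [ 0.50263677 -0.20919933  0.098     ]] -26.129726323482565
[[ 0.45971593 -0.18527986  0.098     ]
 [ 0.50289578 -0.2077494   0.098     ]] -27.49115069881583
[[ 0.50853988 -0.21199421  0.059     ]
 [ 0.52946193 -0.21838194  0.059     ]] -16.97799734806153
27 [ 0.51851041 -0.21344669  0.058     ]
[[ 0.42999819 -0.19171319  0.0555    ]
 [ 0.53093421 -0.21022812  0.0555    ]
 [ 0.47338604 -0.24888561  0.0555    ]]
-22.49384987470317
-21.212268753918313
-23.752125908739618
```

```bash
python3 - <<'E'
from h import *
plan([.42,.05,.28],-113.2)
E
```

```text
turn 0.0 tool y az -113.19
shift [-1.316 -5.112  3.812] q [-0.535 -0.202  1.861  0.     1.483  1.441] pos [ 0.4796 -0.198   0.2273] tilt x [-2.e-04  1.e-04 -1.e+00] t 18.25
```

Request:
{"api": "drive_tool", "payload": {"commands": "-1 -0.4 -0.3 0.2 0;-1 -0.9 -1 0.7 0;-1 -1.3 -1.7 1.2 0;-1 -1.3 -2.4 1.8 0;-1 -1.3 -3.1 2.4 0;-1 -1.3 -3.9 2.9 0;-1 -1.3 -4.6 3.4 0;-1 -1.3 -5.1 3.8 0"}}

```text
t: 18.92
tool_pos: [0.4187, 0.0515, 0.2769]
tool_rot: [-1.995, 0.409, 2.004]
contact_force: [0.8, 0.4, 0.2]
opening: 0.0853
```

```bash
python3 - <<'E'
from h import *
im,d=ctrl.get_image("top");cv2.imwrite("pics/top10.png",im);cv2.imwrite("pics/z18.png",cv2.resize(im[160:300,320:420],None,fx=4.2,fy=4.2,interpolation=2))
cv2.imwrite("pics/z18b.png",cv2.resize(im[235:295,340:400],None,fx=9,fy=9,interpolation=2))
im,d=ctrl.get_image("side");cv2.imwrite("pics/side10.png",im)
E
```

```text
(no output)
```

View pics/z18.png

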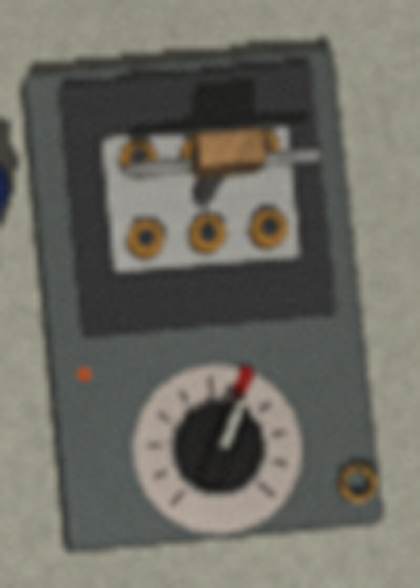

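View pics/z18b.png

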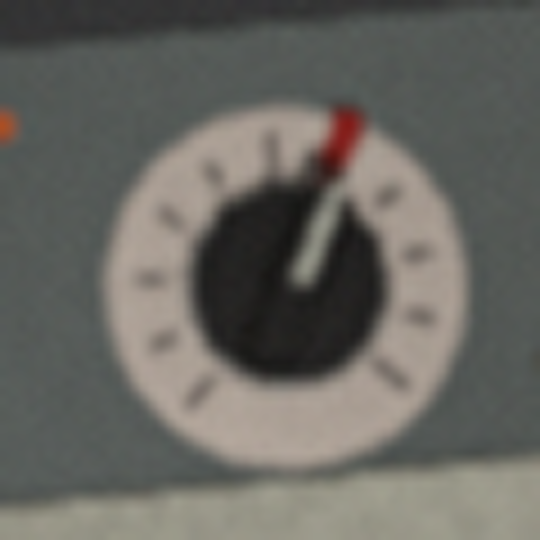

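View pics/side10.png

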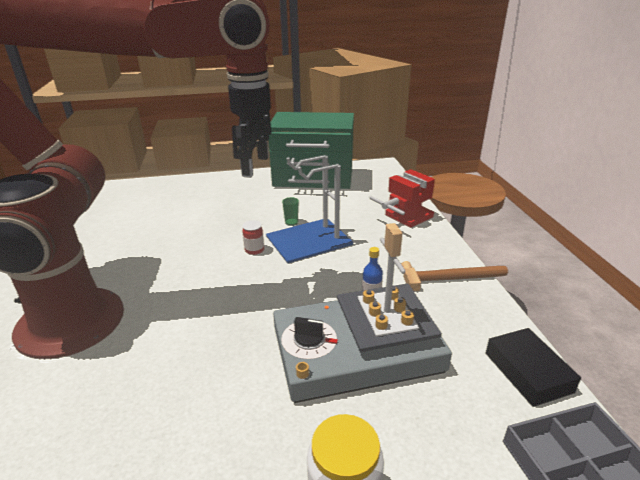

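```bash
python3 - <<'E'
from h import *
im=cv2.imread("pics/top10.png");h=cv2.cvtColor(im,cv2.COLOR_BGR2HSV)
az=lambda v:np.degrees(np.arctan2(v[1],v[0]))
def sub(m,x0,x1,y0,y1):
    o=np.zeros_like(m);o[y0:y1,x0:x1]=m[y0:y1,x0:x1];return o
red=sub(cv2.inRange(h,(0,120,60),(10,255,255))|cv2.inRange(h,(170,120,60),(180,255,255)),360,395,240,262)
y,x=np.nonzero(red);Rm=ray("top",np.c_[x,y],.058);c=Rm.mean(0)
sc=cv2.inRange(h,(0,0,120),(180,60,255));sc=sub(sc,345,397,242,292);sc|=red
cs=max(cv2.findContours(sc,0,1)[0],key=cv2.contourArea);hull=cv2.convexHull(cs)
e=ray("top",hull[:,0],.0555);(cx,cy),r=cv2.minEnclosingCircle(np.float32(e[:,:2]*1000))
el=cv2.fitEllipse(np.float32(e[:,:2]*1000));print("ctr",cx,cy,r,el)
g=im.max(2)
w=sub(((g>75)*255).astype(np.uint8),371,377,256,268)
y,x=np.nonzero(w);L=ray("top",np.c_[x,y],.098)
for C in((cx/1000,cy/1000),(el[0][0]/1000,el[0][1]/1000)):
    print("mark az",az(c[:2]-C),"pointer from line centroid",az(L.mean(0)[:2]-C),"line dir",cv2.fitLine(np.float32(L[:,:2]*1000),2,0,.01,.01).ravel())
v=cv2.fitLine(np.float32(L[:,:2]*1000),2,0,.01,.01).ravel();print(az(v[:2]),len(x))
v=cv2.fitLine(np.float32(Rm[:,:2]*1000),2,0,.01,.01).ravel();print("mark own",az(v[:2]),len(Rm))
T=ray("top",[[340+132/4.2*0+320-320+0,0]],.091) if 0 else None
q=lambda a,b:[320+a/4.2,160+b/4.2]
P=ray("top",[q(114,272),q(300,257),q(290,126),q(103,138)],.091);print(P,P.mean(0),az(P[0]-P[1])-90)
E
```

```text
ctr 481.22808837890625 -196.72933959960938 51.68882369995117 ((480.6326599121094, -196.2759552001953), (100.6292953491211, 101.80032348632812), 62.51447296142578)
mark az -22.594836323940015 pointer from line centroid -21.165300025818578 line dir [ 9.3258935e-01 -3.6093923e-01  4.8970096e+02 -2.0000984e+02]
mark az -22.841483695333267 pointer from line centroid -22.379524108177424 line dir [ 9.3258935e-01 -3.6093923e-01  4.8970096e+02 -2.0000984e+02]
-21.157888 28
mark own -19.72818 20
[[ 0.58291945 -0.13732055  0.091     ]
 [ 0.58858607 -0.2468154   0.091     ]
 [ 0.66651098 -0.24420275  0.091     ]
 [ 0.66247528 -0.13363994  0.091     ]] [ 0.62512294 -0.19049466  0.091     ] 2.9625509852479155
```

```bash
python3 - <<'E'
from h import *
o=ctrl.get_obs();print(o["t"],np.abs(o["dq"]).max(),o["contact_force"]);print(ctrl.finish_job())
E
```

```text
19.0167 0.06472632015835032 [-0.5431233  -0.36173072 -0.27734059]
the job is handed in; nothing more can be done
None
```

I lifted the rack off the stand, set it gently on the heating plate and let it go. Then I turned the dial clockwise to the red set-mark, moved the arm clear and handed the job in at 19.0 s. The hand-in gave no verdict, so these results come from my own measurements:

- **Rack:** from the top camera its tray centre is at about (0.625, -0.190) m, against a plate centre of about (0.627, -0.189) m. Its yaw is about 3.0°, against 3.5° for the hotplate. It looks upright in both views.
- **Dial:** the mark is at about -22.7° in the world frame. My estimates of the pointer disagree by a few degrees: -21 to -22° from the top camera, -23.2° from the jaw angle and about -26 to -27.5° from the side camera. All lie within 5° of the mark, against a tolerance of about 8°.
- **Bystanders:** all look unmoved in the final pictures; I checked this by eye only.
- **Robot:** it was touching nothing. The fastest joint was still settling at 0.06 rad/s at hand-in.

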